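Load a board under the bridge of a drilling jig and clamp it

ROBOT

A 7-joint arm with a two-finger parallel gripper is mounted at the origin on the work surface. World frame = base frame: x ahead of the robot, y to its left, z up, the work surface at z = 0. Lengths are in m, angles in degrees, forces in N, time in s.
With the tool pointing down it reaches from about 0.425 to 0.875 m from the base axis. Payload 4.7 kg.
Tool frame: the origin (TCP) lies on the centre line of the jaws, within the pads' length; the fingertips stand env.nose_length ahead of it and the grasp point (between the pads) lies 8 mm behind it (env.nose_length is the distance from the TCP to the fingertips, in m); y points along the fingers, z is the direction in which the jaws open and shut, and the axes are right-handed (so a half turn about y gives the same grasp; the last joint's range is limited). The gripper opens to 87 mm and grips with 3 to 60 N. Pads are 19 mm wide; open, the fingers measure 117 mm over their backs; the gripper's body (75 mm by 190 mm) begins 51 mm behind the grasp point.
Start: joints at [-68.978, 18.392, -4.016, 83.108, 1.295, 78.541, -3.26], TCP at [0.225, 0.61, 0.234] pointing down, gripper open.
Joint ranges: [-163.93, 163.93], [-17.29, 119.83], [-79.2, 71.16], [3.27, 140.29], [-89.18, 269.18], [5.43, 117.66], [-154.24, 154.24]. Speed limits (degrees/s): [147.25, 147.25, 180, 180, 180, 180, 180].

INTERFACE

Orientations are given as [roll, pitch, yaw] about the fixed x, y, z axes, in that order (R = Rz(yaw) Ry(pitch) Rx(roll)).
In Python, from cell import env, read_camera, camera_info, job, models gives the robot as it stands.
- The arm moves only by the tool move_arm, never from a script. Its argument "moves" is a list of rows, each a list of 6 numbers: the shift along the tool's x, y, z in mm, then the turn, a rotation vector about the tool's x, y, z in degrees. In form: [[x, y, z, ax, ay, az], ...]. A call has 1 to 20 rows; each row is the pose to reach, as a shift and turn from the pose commanded when the call began, along the tool's axes at that moment; what a row does not reach only later rows make up. A row lasts 1/12 s, in which the tool goes at most 41.7 mm and 7.16 degrees, less where a joint would pass 70% of its speed; a pose out of reach is approached as far as the arm can. A call with a gripper value outside its range is refused whole. "claw" is the finger opening in mm, from 0 to 87, set as the call begins (left out, the last holds). The fingers move at their own pace and stop on an object; "newtons" is the grip in N (left out, the last holds). Time passes only in rows, so rows that repeat a pose let the fingers close. It gives the time, the measured TCP pose, the force and the opening at its end, in the units of the state.
- env.get_obs(): the state, without advancing time (a new reading comes with each control period).
- read_camera(name): name is "side" or "top" or "wrist"; returns (picture, depth): 400x640x3 uint8, red, green, blue; 400x640 float32, m along the optical axis (not along the pixel's ray), 0 where there is no reading.
- camera_info(name): a dict with "fx", "fy", "cx", "cy" (pixels), "R" (3x3) and "t" (3): a world point X has camera coordinates R X + t. Camera axes: x right, y down, z forward; pixel columns grow to the right and rows downward; lengths in m; the calibration is good to about 2 mm. A picture is of the moment at which its call begins: read the wrist's pose just before it. camera_info takes no time and is no camera call; for the wrist camera it gives the pose at the moment of the call.
- job.sign_off(): hands the job in, once; it reports no verdict.
Trained networks look in the newest picture that a camera, given by its name, has taken for a name from the list of things; names that differ only in an ending like _2 or _b are one class to them, and where a whole thing is asked for, a point or a joint stands for the part that bears it (a point fixed in the world has none). Each returns a list of dicts, best first, with "score" (0 to 1); they miss things now and then, are a little off and sometimes report something else, mostly with a low value. They report only what shows in the picture. A call takes as long as a camera call. They do not tell look-alikes from the thing itself.
- models.spot_in(target, camera): "point" ([x, y, z] in m, in world coordinates, good to about 4 mm: the middle of the surface that is visible of it).
- models.cut_out(target, camera): "mask" (400x640 bool, what is visible of it).
The state is a dict: "time_s": time; "qpos": joint angles; "joint_velocities": joint speeds; "effort": joint torques, N m; "tool_pos": TCP position; "tool_rot": TCP orientation; "force": force on the tool from outside, world axes, zero at the start; "wrist_torque": the same for the moment, N m; "grip_width": finger opening in m.
Only numpy, scipy, OpenCV 4.12 (cv2) and the standard library are available. Lean on these libraries where they do the work, as an engineer would, in place of code of your own. Each camera call takes 0.05 s, during which the arm holds its last target.

TASK

Get the longest of the three pine boards ready for drilling: lay it flat on the bed of the drilling jig and slide it lengthwise under the low bridge until its end is square against the stop behind the bridge. Then push the black knob on the bridge down until the clamp foot bears on the board and holds it. Leave the other two boards and everything else on the bench where they are.

Things in the scene. Friction and masses are not known exactly. Their poses are not given: they have to be found in the camera images.
- long_board: The work piece: a plain pine board 200 x 50 x 25 mm (the longest of three similar ones), lying flat on the bench. About 0.1 to 0.2 kg. Origin at its middle (12.5 mm above what it lies on); x along its length, y across its 50 mm width, z up. Both ends are alike: either may go in first.
- jig: Drilling jig, screwed to the bench. Origin on the bench under the middle of the bridge, z up; the board slides in along its +x over the bed's middle line (y = 0). Plywood bed 330 x 120 mm, x from -250 to +80 mm, top 12 mm above the bench. A board that is home has its middle at x = -50, y about 0, z = 24.5 mm, with 115 mm of its length standing out in front of the bridge.
- jig_mouth (a point): Front lower edge of the jig's aluminium bridge, on the middle line (jig x = -35 mm, 43 mm above the bench). The bridge spans x from -35 to +35 mm; underside 31 mm above the bed (6 mm of room over a 25 mm board), top 67 mm above the bench, 110 mm wide in y. Its two posts leave an opening 66 mm wide (y from -33 to +33 mm).
- jig_stop (a point): Middle of the upper front edge of the dark wooden end stop behind the bridge: face at jig x = +50 mm, 100 mm wide, rising 30 mm above the bed (42 mm above the bench).
- plunger (a joint): Downward travel of the clamp plunger in m, 0 (foot flush with the bridge's underside) to 0.020. It starts between 0 and 0.002. No spring: friction of about 5 N holds it where it is left. With a board under it the 26 mm wide rubber foot meets the board at 0.006. Pushed down with no board it blocks the opening, and can be pulled up by its knob.
- plunger_top (a point): Middle of the top face of the black knob (44 mm wide disc, 14 mm thick) of the clamp plunger, above the middle of the bridge (jig x = y = 0); 117 mm above the bench at joint 0, going down with the plunger.
- short_board: Bystander: pine board 120 x 50 x 25 mm lying flat near the long one; origin at its middle, x along its length.
- narrow_board: Bystander: pine batten 150 x 30 x 25 mm lying flat near the long one; origin at its middle, x along its length.
- mug: Bystander: white mug, 80 mm wide, 95 mm tall; origin under its middle.
- glue: Bystander: white glue bottle, 60 mm wide, 170 mm tall; origin under its middle.
- jar: Bystander: glass jar with steel cap, 72 mm wide, 85 mm tall; origin under its middle.
- hammer: Bystander: hammer lying on the bench, about 300 mm long, its length along its x.
- screwdriver: Bystander: screwdriver lying on the bench, about 200 mm long, its length along its x.
- tape: Bystander: yellow tape measure, 68 x 36 x 62 mm tall; origin under its middle.
There are look-alikes about, which are no part of the job. What is shaped like the long_board but red or turquoise is not meant.

How it is judged:
By the outcome, as a careful person would: the job done as asked, in the order asked, and still so for the second after the job is handed in, with the robot touching nothing.
It also fails if it takes over 48 s, if anything falls off the work surface, if the arm or the gripper's body presses on something with over 40 N, if the wrist force passes 120 N, or if a joint passes its speed limit or range.

## Working session

There is one attempt and no reset: what is moved stays moved. The work goes in short steps, Python scripts to look and compute and a tool call to move; the robot and the scene stay as the last step left them, time stands still between calls to the robot, and variables do not carry over. Pictures are saved under pics/ and viewed, and the job is handed in when it is done.

Besides the shell and the picture viewer there is one more tool, called in YAML: its name, and indented under it one key for each argument. move_arm: Moves the arm, as the interface text tells. Its arguments: {"type":"object","properties":{"moves":{"type":"array","items":{"type":"array","items":{"type":"number"}}},"claw":{"type":"number"},"newtons":{"type":"number"}},"required":["moves"]}

```bash
ls; mkdir -p pics; python3 - <<'E'
from cell import env, read_camera, camera_info, job, models
import cv2
print(env.get_obs(), env.nose_length)
for n in ("side","top"):
    p,d=read_camera(n); cv2.imwrite(f"pics/{n}0.png",p[:,:,::-1])
    print(n,camera_info(n))
print(env.get_obs()['time_s'])
E
```

```text
pics
{'time_s': 0.0, 'qpos': array([-68.97889282,  18.43863013,  -4.01604654,  83.17447457,
         1.29569376,  78.54103379,  -3.26066749]), 'joint_velocities': array([ 0.02784716,  0.0536996 , -0.0141804 ,  0.07976317,  0.00464956,
        0.03751473,  0.06121915]), 'effort': array([ 1.47764426e-04, -4.91292965e+01, -4.03563436e-01, -3.12526166e+01,
       -6.38159411e-02,  4.35472280e-02,  1.62308652e-04]), 'tool_pos': array([0.22444682, 0.60945306, 0.23247019]), 'tool_rot': array([-9.01088542e+01, -6.27796743e-03, -2.02114013e+01]), 'force': array([-0.59561503,  0.84609842, -0.08779878]), 'wrist_torque': array([-0.03820022, -0.0308223 ,  0.02396248]), 'grip_width': 0.08730688334028215} 0.011
side {'fx': 517.2234408632926, 'fy': 517.2234408632926, 'cx': 314.921342919003, 'cy': 206.61913656502347, 'R': array([[-0.99414809, -0.10795802,  0.00382681],
       [-0.08338807,  0.74440825, -0.66249739],
       [ 0.06867319, -0.65893963, -0.74905445]]), 't': array([0.52887243, 0.07666384, 1.83318755])}
top {'fx': 419.8001209912602, 'fy': 419.8001209912602, 'cx': 319.50431096580024, 'cy': 206.17705635067412, 'R': array([[ 0.02079539, -0.99975394,  0.00772054],
       [-0.99935424, -0.02101217, -0.02914773],
       [ 0.02930278, -0.00710941, -0.9995453 ]]), 't': array([-0.0056861 ,  0.523547  ,  1.35249587])}
0.1
```

View pics/side0.png

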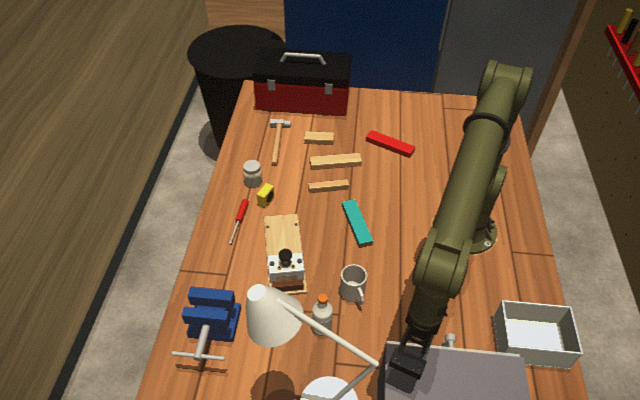

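View pics/top0.png

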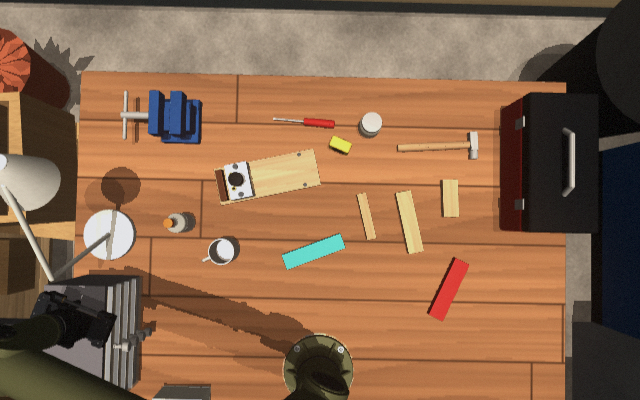

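Pine look-alikes in the top picture: narrow batten (366,216), board (409,222), short board (450,198), turquoise (313,251), red (448,289). The long one should be (409,222). The jig is at (268,177), with its mouth facing right. Next I'll measure them and take a close crop.

```bash
cat > h.py <<'E'
from cell import env, read_camera, camera_info, job, models
import cv2, numpy as np
from scipy.spatial.transform import Rotation as Ro
def cloud(d,ci):
    v,u=np.mgrid[0:400,0:640]
    c=np.stack([(u-ci['cx'])/ci['fx']*d,(v-ci['cy'])/ci['fy']*d,d],-1)
    return (c-ci['t'])@ci['R']      # R^T (c-t)
def proj(X,ci):
    c=np.asarray(X)@ci['R'].T+ci['t']
    return np.stack([c[...,0]/c[...,2]*ci['fx']+ci['cx'],c[...,1]/c[...,2]*ci['fy']+ci['cy']],-1)
def rect(P):
    (c,s,a)=cv2.minAreaRect((P[:,:2]*1000).astype(np.float32))
    b=cv2.boxPoints((c,s,a)); e=[b[1]-b[0],b[2]-b[1]]
    e=max(e,key=np.linalg.norm)
    return np.array(c),np.array(s),np.degrees(np.arctan2(e[1],e[0]))
E
python3 - <<'E'
from h import *
for cam in("top","side"):
    p,d=read_camera(cam); ci=camera_info(cam); W=cloud(d,ci)
    for t in ("long_board","short_board","narrow_board","jig","plunger_top","jig_mouth","jig_stop"):
        for r in models.spot_in(t,cam)[:3]: print(cam,t,round(r['score'],2),np.round(r['point'],4),proj(r['point'],ci).round())
    for t in ("long_board",):
        for r in models.cut_out(t,cam)[:3]:
            m=r['mask']&(d>0); P=W[m]; 
            print(t,m.sum(),round(r['score'],2),rect(P),np.percentile(P[:,2],[5,50,95]))
    if cam=="top":
        cr=p[150:310,220:480]; cv2.imwrite("pics/crop.png",cv2.resize(cr,None,fx=3,fy=3,interpolation=cv2.INTER_CUBIC)[:,:,::-1])
        # pine pixels via depth+hsv
    np.savez(f"{cam}0.npz",p=p,d=d,W=W)
E
```

```text
top long_board 0.91 [ 0.4784 -0.2797  0.0267] [408. 222.]
top long_board 0.81 [0.3803 0.0225 0.0263] [313. 251.]
top long_board 0.62 [0.4586 0.4248 0.1045] [179. 224.]
top short_board 0.61 [ 0.5559 -0.4051  0.0223] [447. 199.]
top narrow_board 0.64 [ 0.4961 -0.146   0.0279] [367. 216.]
top jig 0.61 [0.6118 0.1738 0.0131] [268. 178.]
top plunger_top 0.55 [0.5967 0.2597 0.1154] [235. 179.]
top plunger_top 0.47 [0.6123 0.1744 0.0151] [268. 178.]
top jig_mouth 0.62 [0.6107 0.1832 0.0134] [265. 178.]
top jig_stop 0.85 [0.616  0.1788 0.0121] [266. 176.]
long_board 1125 0.75 (array([ 264.76272583, -415.94458008]), array([ 64.11169434, 206.24452209]), np.float32(-24.075453)) [0.00836489 0.02465426 0.02965023]
long_board 664 0.7 (array([ 557.62103271, -416.76879883]), array([121.19094849,  58.9290123 ]), np.float32(2.2456677)) [0.00763024 0.02452984 0.02952369]
long_board 964 0.65 (array([378.81671143,  20.51621246]), array([ 52.72157669, 201.45405579]), np.float32(-70.00298)) [0.01986565 0.02456122 0.02910725]
side long_board 0.86 [ 0.4842 -0.2739  0.0225] [335. 160.]
side long_board 0.84 [ 
[... 412 characters left out ...]
0232] [335. 161.]
side plunger_top 0.57 [0.38   0.3201 0.0591] [353. 285.]
side jig_mouth 0.67 [0.6075 0.2388 0.0133] [284. 266.]
side jig_mouth 0.2 [0.7959 0.0324 0.0238] [241. 212.]
side jig_stop 0.76 [0.6135 0.2377 0.008 ] [283. 266.]
long_board 782 0.94 (array([383.04379272,  11.87155151]), array([ 63.82008362, 232.72583008]), np.float32(-68.01357)) [0.00095341 0.02223564 0.02888306]
long_board 648 0.76 (array([ 483.26870728, -276.92279053]), array([201.63327026,  65.84252167]), np.float32(10.496524)) [0.00315975 0.02139853 0.02950756]
long_board 575 0.58 (array([ 270.3069458 , -409.64312744]), array([ 65.90473175, 201.33554077]), np.float32(-24.86201)) [0.00318125 0.02078741 0.02860392]
```

View pics/crop.png

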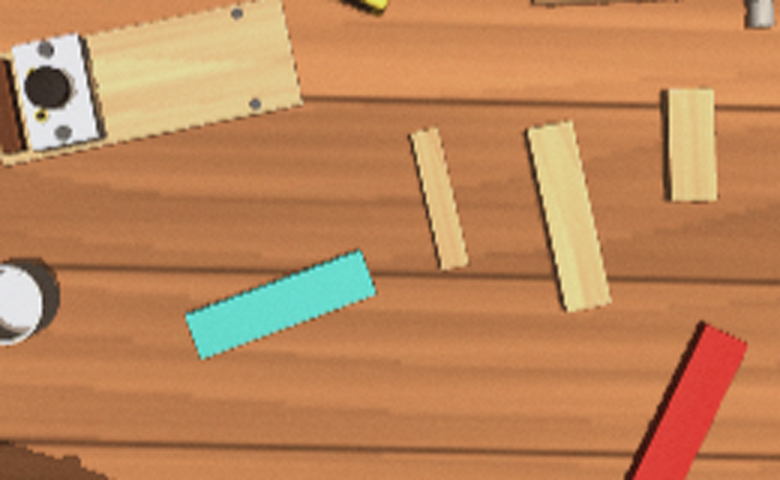

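The crop confirms that (409,222) is the longest pine board. The jig's mouth faces right in the picture (world -y). Next come precise fits.

```bash
python3 - <<'E'
from h import *
# average several depth-free: use colour edges on known planes
p=np.load("top0.npz")['p']; d=np.load("top0.npz")['d']; W=np.load("top0.npz")['W']; ci=camera_info("top")
hsv=cv2.cvtColor(p,cv2.COLOR_RGB2HSV)
for nm,(u,v) in dict(long=(408,222),narrow=(367,216),short=(449,199),bed=(285,173)).items(): print(nm,hsv[v,u],W[v,u])
print('wood',hsv[230,385],hsv[180,385],hsv[200,340])
def planept(uv,z):
    uv=np.asarray(uv,float); r=np.stack([(uv[:,0]-ci['cx'])/ci['fx'],(uv[:,1]-ci['cy'])/ci['fy'],np.ones(len(uv))],-1)@ci['R']
    C=-ci['R'].T@ci['t']; s=(z-C[2])/r[:,2]; return C+s[:,None]*r
m0=((hsv[...,0]>=14)&(hsv[...,0]<=30)&(hsv[...,2]>150)).astype(np.uint8)
cv2.imwrite("pics/m0.png",m0*255)
n,l=cv2.connectedComponents(m0,connectivity=4)
for nm,(u,v),z in (("long",(408,222),.025),("narrow",(367,216),.025),("short",(449,199),.025),("bed",(285,173),.012)):
    m=(l==l[v,u]); m=cv2.morphologyEx(m.astype(np.uint8),cv2.MORPH_OPEN,np.ones((3,3)))
    cs,_=cv2.findContours(m,cv2.RETR_EXTERNAL,cv2.CHAIN_APPROX_NONE); c=max(cs,key=cv2.contourArea)[:,0]
    print(nm,m.sum(),l[v,u],rect(planept(c,z)))
# bridge top
mk=(W[...,2]>.058)&(W[...,2]<.076)&(abs(W[...,0]-.6)<.1)&(abs(W[...,1]-.26)<.09)
P=W[mk]; print('bridge',mk.sum(),rect(P),np.median(P[:,2]))
mk=(W[...,2]>.105)&(W[...,2]<.13)&(abs(W[...,0]-.6)<.06)&(abs(W[...,1]-.26)<.06)
P=W[mk]; print('knob',mk.sum(),rect(P),P.mean(0))
E
```

```text
long [ 22  98 227] [ 0.47834868 -0.2787463   0.02538825]
narrow [ 18 111 226] [ 0.49482313 -0.14746423  0.02273847]
short [ 21 100 225] [ 0.55474237 -0.40909991  0.02615563]
bed [ 25  84 227] [0.62841678 0.11911827 0.0121139 ]
wood [ 13 148 188] [ 13 151 206] [ 12 148 188]
long 983 191 (array([ 480.38446045, -283.38223267]), array([201.87687683,  49.9659729 ]), np.float32(13.105357))
narrow 440 194 (array([ 496.26992798, -144.664505  ]), array([151.47123718,  29.70928574]), np.float32(13.920681))
short 583 168 (array([ 559.80645752, -414.23812866]), array([119.2109375 ,  48.24908066]), np.float32(0.6991881))
bed 2539 67 (array([629.60888672, 122.72684479]), array([123.18779755, 217.68344116]), np.float32(-77.06336))
bridge 632 (array([596.5802002 , 260.24093628]), array([110.43698883,  70.52251434]), np.float32(12.838768)) 0.06679721363480051
knob 175 (array([596.18286133, 259.87762451]), array([42.6931572 , 42.39255524]), np.float32(46.537212)) [0.5962462  0.25991724 0.11502802]
```

View pics/m0.png

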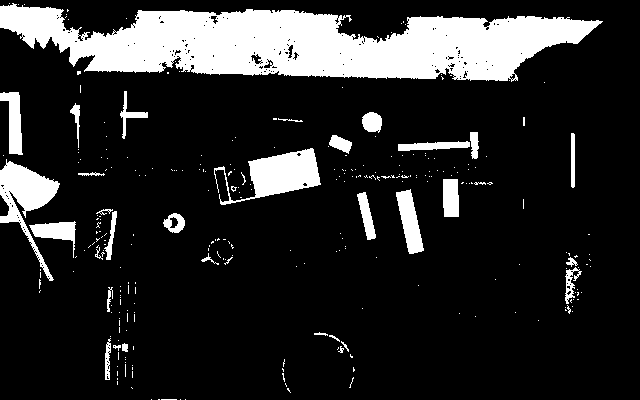

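```bash
cat >> h.py <<'E'
import json
def Rtool(yaw): return Ro.from_euler('xyz',[-90,0,yaw],degrees=True)
def loadc():
    c=json.load(open('cmd.json')); return np.array(c['p']),Ro.from_euler('xyz',c['r'],degrees=True)
def savec(p,R): json.dump(dict(p=list(map(float,p)),r=list(map(float,R.as_euler('xyz',degrees=True)))),open('cmd.json','w'))
def row(p,yaw):
    p0,R0=loadc(); T=Rtool(yaw) 
    return np.round(np.r_[R0.inv().apply(np.array(p)-p0)*1000,(R0.inv()*T).as_rotvec(degrees=True)],1).tolist()
def did(r):
    p,R=loadc(); p2=p+R.apply(np.array(r[:3])/1000); R2=R*Ro.from_rotvec(r[3:],degrees=True); savec(p2,R2)
    o=env.get_obs(); print('cmd',p2.round(4),R2.as_euler('xyz',degrees=True).round(2),'meas',o['tool_pos'].round(4),o['tool_rot'].round(2),'F',o['force'].round(1),'w',round(o['grip_width'],4),'t',o['time_s'])
JO=np.array([.5966,.2601]); JY=103.0; jx=np.array([np.cos(np.radians(JY)),np.sin(np.radians(JY))]); jy=np.array([-jx[1],jx[0]])
def J(x,y,z): return np.r_[JO+x*jx+y*jy,z]
E
python3 - <<'E'
from h import *
savec([.225,.61,.234],Rtool(-20.2))
print(row([.5,.3,.24],-60),row([.57,0,.22],-90),row([.4317,-.2947,.12],-166.9))
E
```

```text
[365.1, -6.0, -196.0, 0.0, 39.8, 0.0] [534.4, 14.0, -453.4, 0.0, 69.8, -0.0] [506.4, 114.0, -777.7, -0.0, 146.7, -0.0]
```

move_arm:
  moves:
    - [365,-6,-196,0,39.8,0]
    - [365,-6,-196,0,39.8,0]
    - [365,-6,-196,0,39.8,0]
    - [365,-6,-196,0,39.8,0]
    - [365,-6,-196,0,39.8,0]
    - [365,-6,-196,0,39.8,0]
    - [365,-6,-196,0,39.8,0]
    - [365,-6,-196,0,39.8,0]
    - [365,-6,-196,0,39.8,0]
    - [365,-6,-196,0,39.8,0]
    - [365,-6,-196,0,39.8,0]
    - [534,14,-453,0,69.8,0]
    - [534,14,-453,0,69.8,0]
    - [534,14,-453,0,69.8,0]
    - [534,14,-453,0,69.8,0]
    - [534,14,-453,0,69.8,0]
    - [534,14,-453,0,69.8,0]
    - [534,14,-453,0,69.8,0]
    - [534,14,-453,0,69.8,0]
    - [534,14,-453,0,69.8,0]
  claw: 80

```text
time_s: 2.67
tool_pos: [0.5695, -0.0063, 0.2197]
tool_rot: [-90.0, -0.2, -90.5]
force: [-1.3, 0.2, -0.6]
grip_width: 0.0801
```

```bash
python3 - <<'E'
from h import *
did([534,14,-453,0,69.8,0])
print(row([.4317,-.2947,.12],-166.9))
E
```

```text
cmd [5.697e-01 5.000e-04 2.200e-01] [-90.   0. -90.] meas [ 0.5695 -0.0063  0.2197] [-89.96  -0.16 -90.55] F [-1.3  0.2 -0.6] w 0.0801 t 2.6667
[295.2, 100.0, -138.0, -0.0, 76.9, -0.0]
```

move_arm:
  moves:
    - [295,60,-138,0,76.9,0]
    - [295,60,-138,0,76.9,0]
    - [295,60,-138,0,76.9,0]
    - [295,60,-138,0,76.9,0]
    - [295,60,-138,0,76.9,0]
    - [295,60,-138,0,76.9,0]
    - [295,60,-138,0,76.9,0]
    - [295,60,-138,0,76.9,0]
    - [295,60,-138,0,76.9,0]
    - [295,60,-138,0,76.9,0]
    - [295,60,-138,0,76.9,0]
    - [295,60,-138,0,76.9,0]
    - [295,60,-138,0,76.9,0]
    - [295,60,-138,0,76.9,0]

```text
time_s: 3.83
tool_pos: [0.4317, -0.2938, 0.1596]
tool_rot: [-90.0, 0.0, -166.7]
force: [0.9, -0.7, 0.1]
grip_width: 0.0799
```

```bash
python3 - <<'E'
from h import *
did([295,60,-138,0,76.9,0])
p,d=read_camera("wrist"); ci=camera_info("wrist"); cv2.imwrite("pics/w1.png",p[:,:,::-1]); W=cloud(d,ci); np.savez("w1.npz",p=p,d=d,W=W)
print(env.get_obs()['tool_pos'],env.get_obs()['tool_rot'])
hsv=cv2.cvtColor(p,cv2.COLOR_RGB2HSV)
# draw predicted board outline
a=np.radians(13.1);ex=np.array([np.cos(a),np.sin(a)]);ey=np.array([-ex[1],ex[0]]);c=np.array([.4804,-.2834])
q=np.array([np.r_[c+s*.1*ex+t*.025*ey,.025] for s,t in((1,1),(1,-1),(-1,-1),(-1,1))])
v=p.copy(); cv2.polylines(v,[proj(q,ci).astype(np.int32)],True,(255,0,0),1); cv2.imwrite("pics/w1b.png",v[:,:,::-1])
E
```

```text
cmd [ 0.4317 -0.2945  0.16  ] [ -90.     0.  -166.9] meas [ 0.4317 -0.2938  0.1596] [-9.002e+01  2.000e-02 -1.667e+02] F [ 0.9 -0.7  0.1] w 0.0799 t 3.8333
[ 0.43155518 -0.29394268  0.1595933 ] [-9.00127666e+01  1.76286209e-02 -1.66736519e+02]
```

View pics/w1b.png

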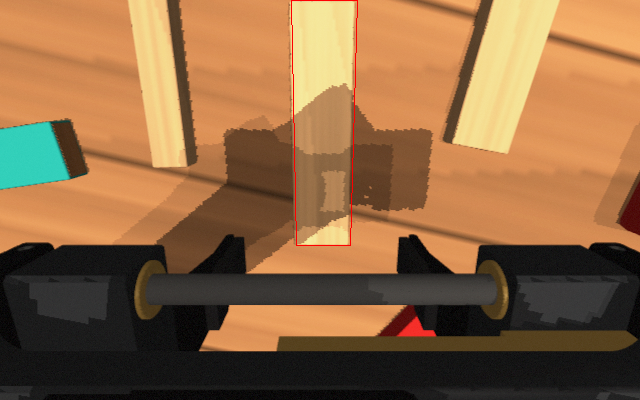

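The wrist view shows the board under the jaws, from (323,0) to (323,245), and it matches the predicted outline. I'll descend and grip.

move_arm:
  moves:
    - [0,40,0,0,0,0]
    - [0,80,0,0,0,0]
    - [0,110,0,0,0,0]
    - [0,130,0,0,0,0]
    - [0,138,0,0,0,0]
    - [0,144,0,0,0,0]
    - [0,144,0,0,0,0]

```text
time_s: 4.47
tool_pos: [0.4312, -0.2945, 0.0153]
tool_rot: [-90.0, -0.0, -166.9]
force: [0.1, 0.3, 0.5]
grip_width: 0.08
```

move_arm:
  moves:
    - [0,0,0,0,0,0]
    - [0,0,0,0,0,0]
    - [0,0,0,0,0,0]
    - [0,0,0,0,0,0]
    - [0,0,0,0,0,0]
    - [0,0,0,0,0,0]
    - [0,0,0,0,0,0]
    - [0,0,0,0,0,0]
  claw: 40
  newtons: 25

```text
time_s: 5.13
tool_pos: [0.4315, -0.2945, 0.016]
tool_rot: [-90.0, 0.0, -166.9]
force: [-1.0, 0.8, 4.8]
grip_width: 0.0499
```

```bash
python3 - <<'E'
from h import *
did([0,144,0,0,0,0])
E
```

```text
cmd [ 0.4317 -0.2945  0.016 ] [ -90.     0.  -166.9] meas [ 0.4315 -0.2945  0.016 ] [-9.001e+01  4.000e-02 -1.669e+02] F [-1.   0.8  4.8] w 0.0499 t 5.1333
```

```bash
python3 - <<'E'
from h import *
print(row([.4317,-.2945,.14],-166.9),row(J(-.205,0,.14),-77),J(-.205,0,.14))
E
```

```text
[0.0, -124.0, -0.0, -0.0, 0.0, -0.0] [-285.9, -124.0, -297.8, -0.0, -89.9, -0.0] [0.64271497 0.06035414 0.14      ]
```

move_arm:
  moves:
    - [0,-20,0,0,0,0]
    - [0,-50,0,0,0,0]
    - [0,-85,0,0,0,0]
    - [0,-124,0,0,0,0]
    - [-22,-124,-23,0,-7,0]
    - [-44,-124,-46,0,-14,0]
    - [-66,-124,-69,0,-21,0]
    - [-88,-124,-92,0,-28,0]
    - [-110,-124,-115,0,-35,0]
    - [-132,-124,-138,0,-42,0]
    - [-154,-124,-161,0,-49,0]
    - [-176,-124,-184,0,-56,0]
    - [-198,-124,-207,0,-63,0]
    - [-220,-124,-230,0,-70,0]
    - [-242,-124,-253,0,-77,0]
    - [-264,-124,-276,0,-84,0]
    - [-286,-124,-298,0,-89.9,0]
    - [-286,-124,-298,0,-89.9,0]
    - [-286,-124,-298,0,-89.9,0]
    - [-286,-124,-298,0,-89.9,0]
  newtons: 40

```text
time_s: 6.8
tool_pos: [0.6416, 0.0595, 0.1386]
tool_rot: [-90.1, -0.1, -77.1]
force: [0.0, -0.8, -2.0]
grip_width: 0.0494
```

```bash
python3 - <<'E'
from h import *
did([-286,-124,-298,0,-89.9,0])
for n in("top","side"):
    p,d=read_camera(n); cv2.imwrite(f"pics/{n}2.png",p[:,:,::-1])
    np.savez(f"{n}2.npz",p=p,d=d)
    c=p[100:300,180:420] if n=="top" else p[150:330,180:420]
    cv2.imwrite(f"pics/{n}2c.png",cv2.resize(c,None,fx=3,fy=3,interpolation=cv2.INTER_CUBIC)[:,:,::-1])
E
```

```text
cmd [0.6428 0.0605 0.14  ] [-90.  -0. -77.] meas [0.6416 0.0595 0.1386] [-9.011e+01 -6.000e-02 -7.707e+01] F [ 0.  -0.8 -2. ] w 0.0494 t 6.8
```

View pics/top2c.png

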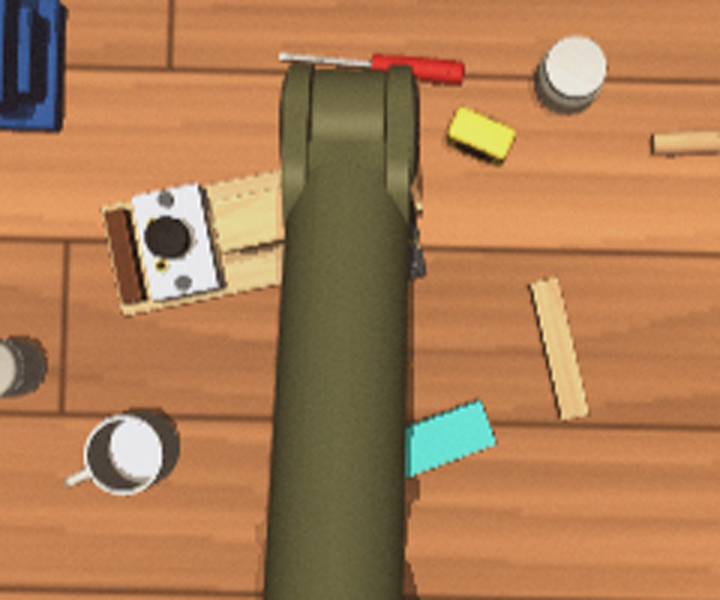

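View pics/side2c.png

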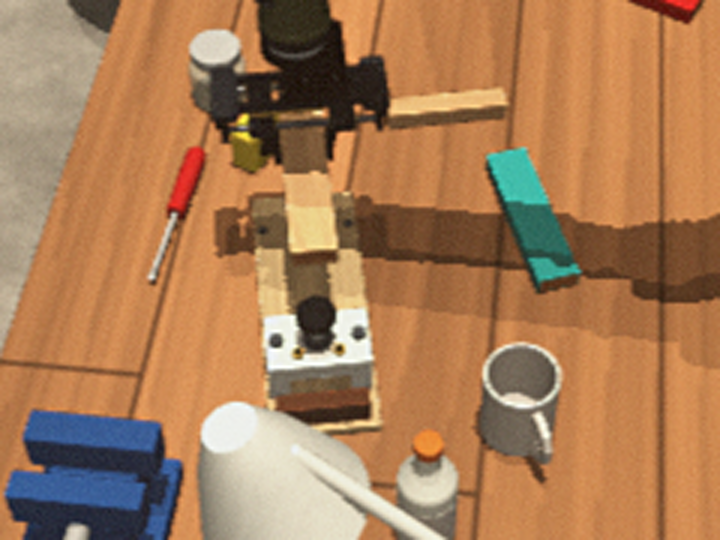

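The board is held in line with the bed, with its front end at crop (313,215) short of the bridge. I'll lower it onto the bed.

move_arm:
  moves:
    - [0,35,0,0,0,0]
    - [0,70,0,0,0,0]
    - [0,95,0,0,0,0]
    - [0,103,0,0,0,0]
    - [0,107,0,0,0,0]
    - [0,109,0,0,0,0]
    - [0,111,0,0,0,0]
    - [0,111,0,0,0,0]
    - [0,111,0,0,0,0]

```text
time_s: 7.65
tool_pos: [0.6434, 0.0605, 0.0302]
tool_rot: [-89.8, 0.0, -77.0]
force: [0.6, 0.3, -1.8]
grip_width: 0.0499
```

```bash
python3 - <<'E'
from h import *
did([0,111,0,0,0,0])
p,d=read_camera("wrist"); ci=camera_info("wrist"); cv2.imwrite("pics/w3.png",p[:,:,::-1]); np.savez("w3.npz",p=p,d=d,W=cloud(d,ci))
p,d=read_camera("side"); c=p[150:330,180:420]
cv2.imwrite("pics/s3c.png",cv2.resize(c,None,fx=3,fy=3,interpolation=cv2.INTER_CUBIC)[:,:,::-1])
E
```

```text
cmd [0.6428 0.0605 0.029 ] [-90.  -0. -77.] meas [0.6434 0.0605 0.0302] [-89.85   0.   -77.02] F [ 0.6  0.3 -1.8] w 0.0499 t 7.65
```

View pics/w3.png

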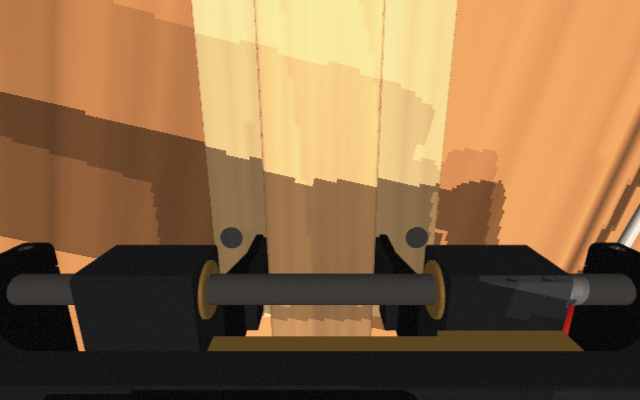

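View pics/s3c.png

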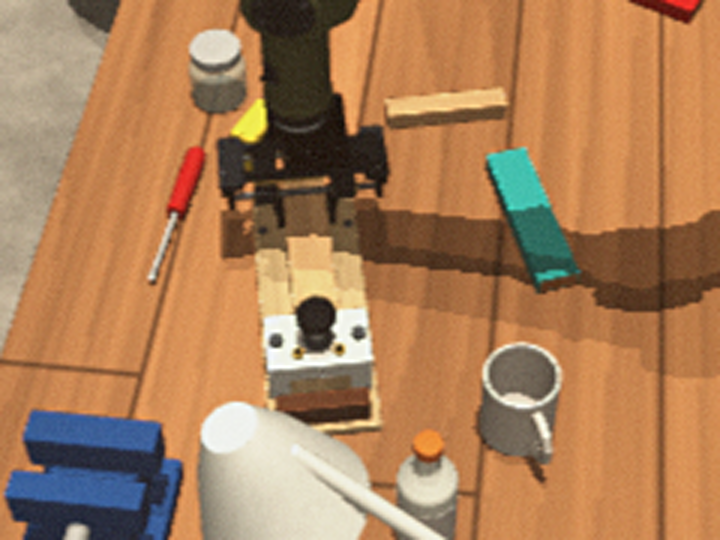

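```bash
python3 - <<'E'
from h import *
z=np.load("w3.npz");W=z['W'];p=z['p'].astype(int);d=z['d']
for v in (5,40,80,120,160,200):
    r=W[v]; g=cv2.cvtColor(z['p'],cv2.COLOR_RGB2GRAY)[v].astype(int)
    def jj(u): q=r[u][:2]-JO; return np.round([q@jx*1000,q@jy*1000,r[u][2]*1000],1)
    zz=r[:,2]*1000
    print(v,[jj(u).tolist() for u in(230,320,410)])
    b=np.where((zz>28)&(zz<45)&(np.abs(np.arange(640)-320)<110))[0]; e=np.where((zz>6.5)&(zz<45)&(np.abs(np.arange(640)-320)<160))[0]
    print('  board',jj(b[0]),jj(b[-1]),'bed',jj(e[0]),jj(e[-1]))
E
```

```text
5 [[-85.4, 40.9, 11.5], [-91.9, 0.6, 37.1], [-85.3, -39.8, 11.2]]
  board [-92.   25.7  37.4] [-91.8 -23.8  36.9] bed [-85.1  58.8  10.4] [-85.7 -60.   12.5]
40 [[-99.6, 42.2, 10.7], [-104.2, 0.6, 37.9], [-99.9, -40.7, 12.0]]
  board [-104.    25.6   37. ] [-104.1  -23.5   37.3] bed [-99.6  58.3  10.9] [-99.7 -60.8  11. ]
80 [[-117.0, 43.6, 10.5], [-118.9, 0.7, 38.6], [-117.2, -41.9, 11.8]]
  board [-118.8   25.6   36.9] [-118.7  -24.1   35.9] bed [-117.    58.6   11.1] [-117.1  -60.6   11.3]
120 [[-135.6, 44.9, 10.8], [-134.4, 0.7, 38.2], [-135.6, -43.0, 12.8]]
  board [-134.4   25.5   37.4] [-134.4  -23.5   38.8] bed [-135.5   58.3   11.7] [-135.7  -60.7   11. ]
160 [[-155.2, 46.2, 11.3], [-150.9, 0.7, 38.5], [-155.4, -45.0, 10.7]]
  board [-151.1   25.5   37.4] [-151.1  -23.7   37.4] bed [-155.2   58.3   11.5] [-155.5  -60.7   10.7]
200 [[-176.2, 47.8, 11.3], [-168.6, 0.8, 38.6], [-176.3, -46.2, 11.6]]
  board [-168.7   25.4   37.8] [-169.   -24.1   37.1] bed [-176.4   58.5   10.7] [-176.2  -60.2   12.2]
```

Wrist depths put the board top at 37 mm, so it rests on the bed. It is parallel to the bed but about 2 mm off in y. I'll correct that and slide it in.

move_arm:
  moves:
    - [-4,0,1,0,0,0]
    - [-10,0,2,0,0,0]
    - [-20,0,2,0,0,0]
    - [-30,0,2,0,0,0]
    - [-40,0,2,0,0,0]
    - [-50,0,2,0,0,0]
    - [-60,0,2,0,0,0]
    - [-70,0,2,0,0,0]
    - [-78,0,2,0,0,0]
    - [-85,0,2,0,0,0]
    - [-90,0,2,0,0,0]
    - [-94,0,2,0,0,0]
    - [-97,0,2,0,0,0]
    - [-97,0,2,0,0,0]
    - [-97,0,2,0,0,0]

```text
time_s: 9.0
tool_pos: [0.6225, 0.1551, 0.0286]
tool_rot: [-90.0, -0.0, -77.0]
force: [0.3, 1.1, -1.5]
grip_width: 0.0497
```

```bash
python3 - <<'E'
from h import *
did([-97,0,2,0,0,0])
o=env.get_obs(); print('F jig', o['force'][:2]@jx, o['force'][:2]@jy,'tcp jig',(o['tool_pos'][:2]-JO)@jx,(o['tool_pos'][:2]-JO)@jy)
E
```

```text
cmd [0.6229 0.1555 0.029 ] [-90.  -0. -77.] meas [0.6225 0.1551 0.0286] [-9.000e+01 -2.000e-02 -7.703e+01] F [ 0.3  1.1 -1.5] w 0.0497 t 9.0
F jig 1.0512130914228959 -0.5447944871492524 tcp jig -0.10815755033893269 -0.001579460121597151
```

Clear so far, with about 8 mm to go. I'll creep on.

move_arm:
  moves:
    - [-2,0,0,0,0,0]
    - [-4,0,0,0,0,0]
    - [-5,0,0,0,0,0]
    - [-6,0,0,0,0,0]
    - [-7,0,0,0,0,0]
    - [-8,0,0,0,0,0]
    - [-8,0,0,0,0,0]

```text
time_s: 9.58
tool_pos: [0.6207, 0.1628, 0.0286]
tool_rot: [-90.0, -0.0, -77.0]
force: [0.7, -0.4, -1.0]
grip_width: 0.05
```

move_arm:
  moves:
    - [-1,0,0,0,0,0]
    - [-2,0,0,0,0,0]
    - [-3,0,0,0,0,0]
    - [-3,0,0,0,0,0]

```text
time_s: 9.92
tool_pos: [0.6204, 0.1628, 0.0286]
tool_rot: [-90.0, -0.2, -77.1]
force: [0.9, -6.2, -0.0]
grip_width: 0.0495
```

```bash
python3 - <<'E'
from h import *
did([-8,0,0,0,0,0]); did([-3,0,0,0,0,0])
o=env.get_obs(); print('F jig', o['force'][:2]@jx, o['force'][:2]@jy,'tcp jig',(o['tool_pos'][:2]-JO)@jx,(o['tool_pos'][:2]-JO)@jy)
E
```

```text
cmd [0.6211 0.1633 0.029 ] [-90.  -0. -77.] meas [0.6204 0.1628 0.0286] [-90.03  -0.21 -77.13] F [ 0.9 -6.2 -0. ] w 0.0495 t 9.9167
cmd [0.6204 0.1662 0.029 ] [-90.  -0. -77.] meas [0.6204 0.1628 0.0286] [-90.03  -0.21 -77.13] F [ 0.9 -6.2 -0. ] w 0.0495 t 9.9167
F jig -6.253090477066118 0.5382790599629282 tcp jig -0.10017763190347859 -0.0012999957875488423
```

Contact with the stop: 6 N at TCP jig x -100, as expected. Now I'll release, back off, and square the end with a two-finger push.

move_arm:
  moves:
    - [2,0,0,0,0,0]
    - [2,0,0,0,0,0]
    - [2,0,0,0,0,0]
    - [2,0,0,0,0,0]
    - [2,0,0,0,0,0]
    - [2,-10,0,0,0,0]
    - [2,-30,0,0,0,0]
    - [2,-55,0,0,0,0]
    - [20,-60,0,0,0,0]
    - [55,-60,0,0,0,0]
    - [90,-60,0,0,0,0]
    - [90,-60,0,0,0,0]
    - [90,-60,0,0,0,0]
  claw: 75

```text
time_s: 11.0
tool_pos: [0.6409, 0.0747, 0.0898]
tool_rot: [-89.9, -0.1, -77.3]
force: [0.3, 0.6, -0.4]
grip_width: 0.0752
```

```bash
python3 - <<'E'
from h import *
did([90,-60,0,0,0,0])
p,d=read_camera("wrist"); ci=camera_info("wrist"); cv2.imwrite("pics/w4.png",p[:,:,::-1]); np.savez("w4.npz",p=p,d=d,W=cloud(d,ci))
p,d=read_camera("side"); c=p[150:330,180:420]
cv2.imwrite("pics/s4c.png",cv2.resize(c,None,fx=3,fy=3,interpolation=cv2.INTER_CUBIC)[:,:,::-1])
E
```

```text
cmd [0.6406 0.0785 0.089 ] [-90.  -0. -77.] meas [0.6409 0.0747 0.0898] [-8.993e+01 -7.000e-02 -7.734e+01] F [ 0.3  0.6 -0.4] w 0.0752 t 11.0
```

View pics/w4.png

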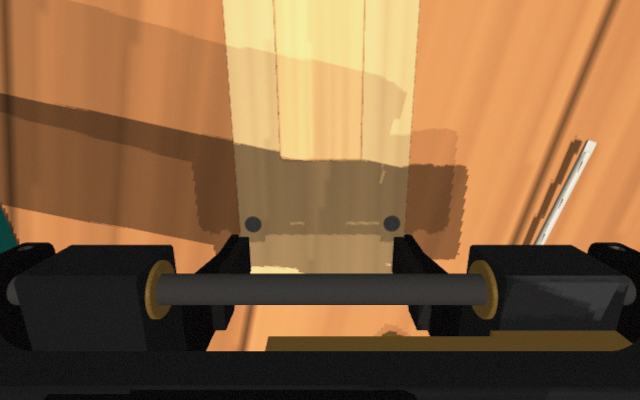

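View pics/s4c.png

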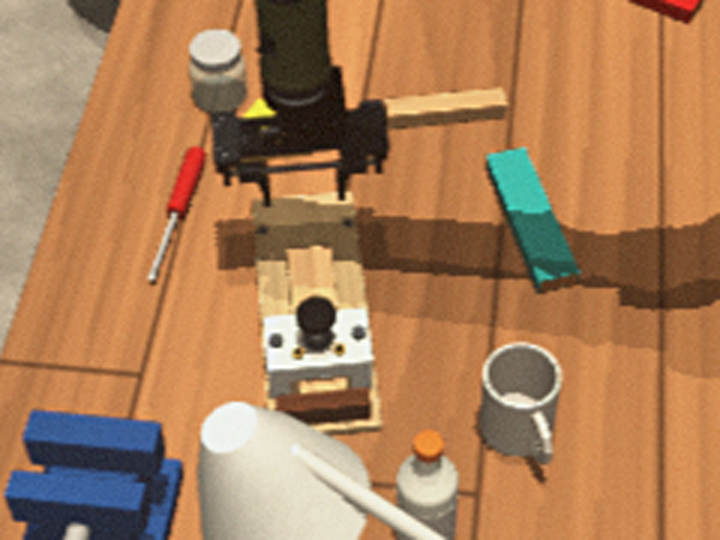

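The board's end shows square at wrist pixel (320,158), and its other end is visible behind the bridge at the stop. Next is the squaring push.

move_arm:
  moves:
    - [0,0,0,0,0,0]
    - [0,0,0,0,0,0]
    - [0,15,0,0,0,0]
    - [0,35,0,0,0,0]
    - [0,52,0,0,0,0]
    - [0,59,0,0,0,0]
    - [0,59,0,0,0,0]
    - [-5,59,0,0,0,0]
    - [-10,59,0,0,0,0]
    - [-15,59,0,0,0,0]
    - [-17,59,0,0,0,0]
    - [-19,59,0,0,0,0]
    - [-21,59,0,0,0,0]
    - [-21,59,0,0,0,0]
  claw: 25

```text
time_s: 12.27
tool_pos: [0.6354, 0.0996, 0.0298]
tool_rot: [-90.0, 0.0, -77.0]
force: [-0.0, -0.3, -0.1]
grip_width: 0.0252
```

```bash
python3 - <<'E'
from h import *
did([-21,59,0,0,0,0])
o=env.get_obs(); print('F jig', o['force'][:2]@jx, o['force'][:2]@jy,'tcp jig',(o['tool_pos'][:2]-JO)@jx,(o['tool_pos'][:2]-JO)@jy)
E
```

```text
cmd [0.6359 0.099  0.03  ] [-90.  -0. -77.] meas [0.6354 0.0996 0.0298] [-8.998e+01  2.000e-02 -7.698e+01] F [-0.  -0.3 -0.1] w 0.0252 t 12.2667
F jig -0.2631235063694692 0.08596050210272228 tcp jig -0.1651645113771362 -0.0017238717203633908
```

move_arm:
  moves:
    - [-2,0,0,0,0,0]
    - [-4,0,0,0,0,0]
    - [-6,0,0,0,0,0]
    - [-8,0,0,0,0,0]
    - [-8,0,0,0,0,0]

```text
time_s: 12.68
tool_pos: [0.6338, 0.1048, 0.0296]
tool_rot: [-90.0, -0.1, -77.1]
force: [-0.3, -4.4, -0.2]
grip_width: 0.0248
```

move_arm:
  moves:
    - [-1,0,0,0,0,0]
    - [-2,0,0,0,0,0]
    - [-3,0,0,0,0,0]
    - [-3,0,0,0,0,0]

```text
time_s: 13.02
tool_pos: [0.6336, 0.1049, 0.0296]
tool_rot: [-90.0, -0.3, -77.2]
force: [1.1, -8.9, -0.0]
grip_width: 0.0249
```

```bash
python3 - <<'E'
from h import *
did([-8,0,0,0,0,0]);did([-3,0,0,0,0,0])
o=env.get_obs(); print('F jig', o['force'][:2]@jx, o['force'][:2]@jy,o['wrist_torque'],'tcp jig',(o['tool_pos'][:2]-JO)@jx,(o['tool_pos'][:2]-JO)@jy)
E
```

```text
cmd [0.6341 0.1068 0.03  ] [-90.  -0. -77.] meas [0.6336 0.1049 0.0296] [-90.02  -0.3  -77.15] F [ 1.1 -8.9 -0. ] w 0.0249 t 13.0167
cmd [0.6335 0.1097 0.03  ] [-90.  -0. -77.] meas [0.6336 0.1049 0.0296] [-90.02  -0.3  -77.15] F [ 1.1 -8.9 -0. ] w 0.0249 t 13.0167
F jig -8.90846194339302 0.9591993361098053 [-1.95329418 -0.19235783  0.14131668] tcp jig -0.15954367162397207 -0.0011339994683519316
```

The board is hard against the stop: 9 N, with the rear end at jig x -150. Now I'll back off, go over the bridge, and look before pressing.

```bash
python3 - <<'E'
from h import *
print(row(J(-.18,-.001,.03),-77),row(J(-.18,-.001,.19),-77),row(J(0,0,.19),-77))
E
```

```text
[25.2, 0.0, -1.1, -0.0, 0.0, 0.0] [25.2, -160.0, -1.1, -0.0, 0.0, 0.0] [-154.8, -160.0, -2.1, -0.0, 0.0, 0.0]
```

move_arm:
  moves:
    - [8,0,0,0,0,0]
    - [25,0,0,0,0,0]
    - [25,-40,-1,0,0,0]
    - [25,-80,-1,0,0,0]
    - [25,-120,-1,0,0,0]
    - [25,-160,-1,0,0,0]
    - [25,-160,-1,0,0,0]
  claw: 10

```text
time_s: 13.6
tool_pos: [0.6423, 0.0864, 0.1994]
tool_rot: [-89.1, 0.1, -77.0]
force: [1.5, 0.8, 1.2]
grip_width: 0.0104
```

```bash
python3 - <<'E'
from h import *
did([25,-160,-1,0,0,0])
p,d=read_camera("wrist"); ci=camera_info("wrist"); cv2.imwrite("pics/w5.png",p[:,:,::-1]); W=cloud(d,ci); np.savez("w5.npz",p=p,d=d,W=W)
mk=(W[...,2]>.1)&(W[...,2]<.13)&(np.hypot(W[...,0]-.597,W[...,1]-.26)<.05)
P=W[mk]; print(mk.sum(),rect(P),np.median(P[:,2])) if mk.sum()>50 else print("none")
E
```

```text
cmd [0.6381 0.0851 0.19  ] [-90.  -0. -77.] meas [0.6423 0.0864 0.1994] [-89.12   0.11 -76.98] F [1.5 0.8 1.2] w 0.0104 t 13.6
none
```

View pics/w5.png

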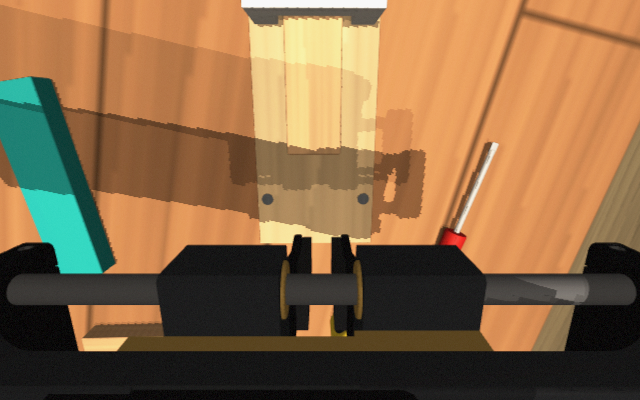

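The picture shows the board centred and square in the mouth, with its rear end at (313,153). Next I'll press the knob.

move_arm:
  moves:
    - [-20,0,0,0,0,0]
    - [-55,0,-1,0,0,0]
    - [-90,0,-1,0,0,0]
    - [-125,0,-1,0,0,0]
    - [-155,0,-1,0,0,0]
    - [-180,0,-1,0,0,0]
    - [-180,0,-1,0,0,0]
    - [-180,0,-1,0,0,0]
    - [-180,25,-1,0,0,0]
    - [-180,45,-1,0,0,0]
    - [-180,54,-1,0,0,0]
    - [-180,58,-1,0,0,0]
    - [-180,58,-1,0,0,0]
  claw: 0

```text
time_s: 14.73
tool_pos: [0.5959, 0.2589, 0.1305]
tool_rot: [-90.1, -0.0, -77.1]
force: [0.5, 0.2, -0.7]
grip_width: 0.0007
```

```bash
python3 - <<'E'
from h import *
did([-180,58,-1,0,0,0])
o=env.get_obs(); print('tcp jig',(o['tool_pos'][:2]-JO)@jx,(o['tool_pos'][:2]-JO)@jy)
p,d=read_camera("side"); c=p[180:330,210:390]
cv2.imwrite("pics/s6c.png",cv2.resize(c,None,fx=4,fy=4,interpolation=cv2.INTER_CUBIC)[:,:,::-1])
E
```

```text
cmd [0.5966 0.2603 0.132 ] [-90.  -0. -77.] meas [0.5959 0.2589 0.1305] [-9.012e+01 -4.000e-02 -7.710e+01] F [ 0.5  0.2 -0.7] w 0.0007 t 14.7333
tcp jig -0.00099012389757654 0.0009722858396569321
```

View pics/s6c.png

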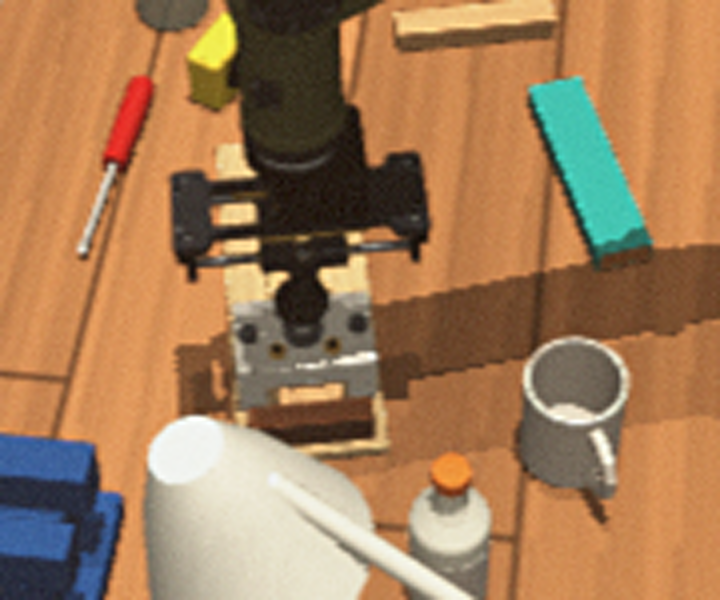

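Fingertips are just above the knob. I'll press down in small steps.

move_arm:
  moves:
    - [0,2,0,0,0,0]
    - [0,4,0,0,0,0]
    - [0,6,0,0,0,0]
    - [0,8,0,0,0,0]
    - [0,9,0,0,0,0]
    - [0,9,0,0,0,0]

```text
time_s: 15.28
tool_pos: [0.5969, 0.2604, 0.1233]
tool_rot: [-89.9, 0.0, -77.0]
force: [-0.1, -0.5, 2.8]
grip_width: 0.0007
```

move_arm:
  moves:
    - [0,1,0,0,0,0]
    - [0,2,0,0,0,0]
    - [0,3,0,0,0,0]
    - [0,3,0,0,0,0]

```text
time_s: 15.62
tool_pos: [0.5969, 0.2604, 0.1224]
tool_rot: [-89.9, 0.1, -77.0]
force: [-3.3, -0.9, 13.8]
grip_width: 0.0005
```

move_arm:
  moves:
    - [0,1,0,0,0,0]
    - [0,2,0,0,0,0]
    - [0,3,0,0,0,0]
    - [0,4,0,0,0,0]
    - [0,4,0,0,0,0]

```text
time_s: 16.03
tool_pos: [0.597, 0.2604, 0.1223]
tool_rot: [-89.8, 0.1, -77.0]
force: [-10.2, -4.8, 31.4]
grip_width: 0.0005
```

```bash
python3 - <<'E'
from h import *
did([0,9,0,0,0,0]);did([0,3,0,0,0,0]);did([0,4,0,0,0,0])
E
```

```text
cmd [0.5966 0.2603 0.123 ] [-90.  -0. -77.] meas [0.597  0.2604 0.1223] [-89.84   0.13 -77.02] F [-10.2  -4.8  31.4] w 0.0005 t 16.0333
cmd [0.5966 0.2603 0.12  ] [-90.  -0. -77.] meas [0.597  0.2604 0.1223] [-89.84   0.13 -77.02] F [-10.2  -4.8  31.4] w 0.0005 t 16.0333
cmd [0.5966 0.2603 0.116 ] [-90.  -0. -77.] meas [0.597  0.2604 0.1223] [-89.84   0.13 -77.02] F [-10.2  -4.8  31.4] w 0.0005 t 16.0333
```

The knob is firmly stopped at 31 N, with its top at about 111 mm, which matches the foot on the board. I'll lift off, clear the view and check.

move_arm:
  moves:
    - [0,-6,0,0,0,0]
    - [0,-15,0,0,0,0]
    - [0,-45,0,0,0,0]
    - [0,-80,0,0,0,0]
    - [30,-100,0,0,0,0]
    - [70,-110,0,0,0,0]
    - [110,-110,0,0,0,0]
    - [150,-110,0,0,0,0]
    - [190,-110,0,0,0,0]
    - [230,-110,0,0,0,0]
    - [270,-110,0,0,0,0]
    - [300,-110,0,0,0,0]
    - [330,-110,0,0,0,0]
    - [330,-110,0,0,0,0]
    - [330,-110,0,0,0,0]

```text
time_s: 17.28
tool_pos: [0.6697, -0.0644, 0.2246]
tool_rot: [-90.1, -0.0, -77.3]
force: [-0.5, 0.4, 0.7]
grip_width: 0.0007
```

```bash
python3 - <<'E'
from h import *
did([330,-110,0,0,0,0])
for n in("top","side"):
    p,d=read_camera(n); ci=camera_info(n); W=cloud(d,ci)
    c=p[100:300,180:480] if n=="top" else p[100:330,180:420]
    cv2.imwrite(f"pics/{n}7c.png",cv2.resize(c,None,fx=2.5,fy=2.5,interpolation=cv2.INTER_CUBIC)[:,:,::-1])
    Q=W[...,:2]-JO; X=Q@jx*1000; Y=Q@jy*1000; Z=W[...,2]*1000
    k=(Z>98)&(Z<130)&(np.hypot(X,Y)<30); print(n,'knob n',k.sum(),'z',np.median(Z[k]))
    b=(Z>28)&(Z<45)&(X>-170)&(X<-40)&(abs(Y)<40); print(' board front part',b.sum(),np.percentile(X[b],[1,99]),np.percentile(Y[b],[1,99]),np.median(Z[b]))
    rc=rect(np.stack([X[b],Y[b]],-1)/1000); print(rc)
    s=(X>36)&(X<49)&(abs(Y)<20); print(' gap z near stop',np.round(np.percentile(Z[s],[5,50,95]),1),s.sum())
p0=np.load("top0.npz")['d']; p,d=read_camera("top"); z0=np.load("top0.npz")['p']
E
```

```text
cmd [ 0.6709 -0.0613  0.226 ] [-90.  -0. -77.] meas [ 0.6697 -0.0644  0.2246] [-9.011e+01 -4.000e-02 -7.729e+01] F [-0.5  0.4  0.7] w 0.0007 t 17.2833
top knob n 169 z 109.69624393616787
 board front part 549 [-148.6022505   -41.50860284] [-23.06759217  26.40759253] 36.383743161051015
(array([-95.13484192,   1.39958954]), array([109.40986633,  50.41965866]), np.float32(0.07465337))
 gap z near stop [31.7 36.1 41. ] 32
side knob n 144 z 108.77380247346935
 board front part 270 [-151.44687546  -61.95660362] [-27.19221822  21.54459582] 35.40029996124486
(array([-103.97395325,   -2.63281441]), array([97.22626495, 49.67378616]), np.float32(0.18304263))
 gap z near stop [32.4 38.7 66.8] 60
```

View pics/top7c.png

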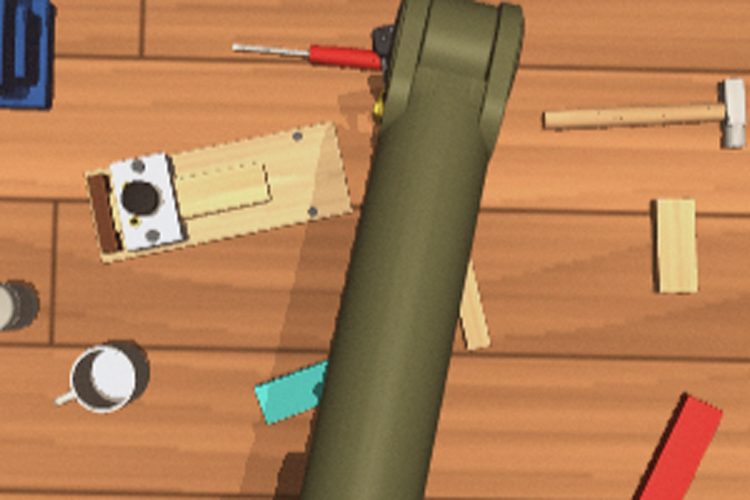

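View pics/side7c.png

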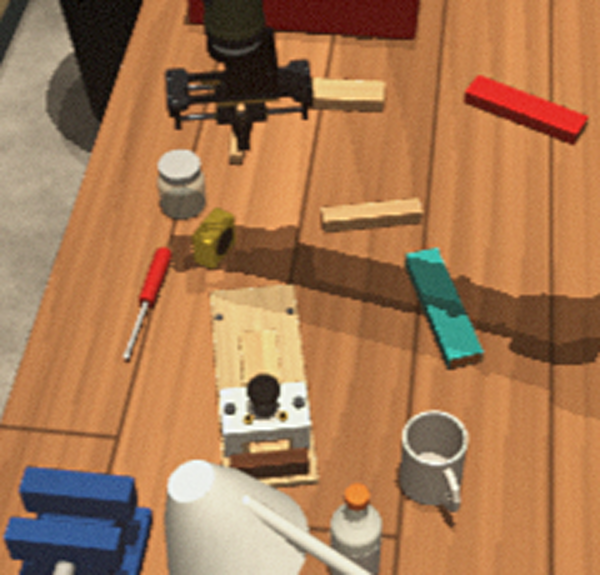

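The board lies square at the home pose (about 0.1°, rear end at -150 mm). The knob is down about 6 mm and the bystanders look untouched. I'm handing it in.

```bash
python3 -c "
from cell import job,env
print(env.get_obs()['time_s'],job.sign_off())"
```

```text
the job is handed in; nothing more can be done
17.4333 None
```

The long pine board is in the jig, clamped and handed in at 17.4 s. I gripped it near its rear end, laid it on the bed and slid it under the bridge to the stop. I released it and squared it with a 9 N two-finger push on the end. Then I pressed the knob down until it stopped, at 31 N.

**Last checks:**
- **Board:** The top camera shows it within about 0.1° of the jig axis. Its rear end is at jig x of about -149 to -151 mm, where a board that is home should be (-150).
- **Clamp:** The knob sits about 5–6 mm lower than at the start, which fits the foot resting on the board. The press stopped where it should meet the board.
- **Bystanders:** I saw nothing displaced, but the arm hid part of the narrow board and the tape in the last top picture; the side view showed both in place.

**Disagreement:** The two cameras differ by about 4 mm on the board's sideways position (+1.4 mm top, -2.6 mm side). That is more than the stated 2 mm calibration error, but both put it near the middle line. The clamp's hold was not tested by pulling on the board.

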